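# Sort the capping bench

## Robot

A 7-joint arm with a two-finger parallel gripper is mounted at the origin on the work surface. World frame = base frame: x ahead of the robot, y to its left, z up, the work surface at z = 0. Lengths are in m, angles in rad, forces in N, time in s.
With the tool pointing down it reaches from about 0.425 to 0.875 m from the base axis. Payload 4.7 kg.
Tool frame: the origin (TCP) lies where the fingers leave the gripper's body, on its centre line; the fingertips stand 70 mm ahead of it and the grasp point (between the pads) lies 51 mm ahead of it; z points along the fingers, y is the line along which they close (so a half turn about z gives the same grasp; the last joint's range is limited). The gripper opens to 87 mm and grips with 3 to 60 N. Pads are 19 mm wide; open, the fingers measure 117 mm over their backs; the gripper's body (75 mm by 190 mm) begins 51 mm behind the grasp point.
Start: joints at [1.156, 0.321, -0.07, 1.45, 0.023, 1.371, -0.057], TCP at [0.27, -0.591, 0.292] pointing down, gripper open.
Joint ranges: [-2.86, 2.86], [-0.3, 2.09], [-1.38, 1.24], [0.06, 2.45], [-1.56, 4.7], [0.09, 2.05], [-2.69, 2.69]. Speed limits (rad/s): [2.57, 2.57, 3.14, 3.14, 3.14, 3.14, 3.14].

## Interface

Orientations are given as a rotation vector (axis times angle).
In Python, from bench import ctrl gives the robot as it stands.
- The arm moves only by the tool drive_tool, never from a script. Its argument "motion" is a list of rows, each a list of 3 entries, a list of its own where there are three numbers: the shift along the tool's x, y, z in cm, then the turn, a rotation vector about the tool's x, y, z in degrees, then the opening, from -1 (shut) to 1 (fully open). In form: [[[x, y, z], [ax, ay, az], claw], ...]. A call has 1 to 12 rows; each row shifts and turns the commanded pose from where the row before left it, along the tool's axes as they then stand; what a row does not reach is not made up. A row lasts 1/8 s, in which the tool goes at most 62.5 mm and 10.7 degrees, less where a joint would pass 70% of its speed; a pose out of reach is approached as far as the arm can. A call with a gripper value outside its range is refused whole. The fingers move at their own pace and stop on an object; "force" is the grip in N (left out, the last holds). Time passes only in rows, so rows that do not move let the fingers close. It gives the time, the measured TCP pose, the force, the opening and the grip force at its end, in the units of the state.
- ctrl.get_state(): the state, without advancing time (a new reading comes with each control period).
- ctrl.get_image(name): name is "side" or "top" or "wrist"; returns the picture (400x640x3 uint8, red, green, blue); there is no depth.
- ctrl.calibration(name): a dict with "K" (3x3 intrinsics, pixels), "origin" and "attitude" of the camera in the world; the wrist camera has in their place "tool_from_camera" (4x4, takes a point from camera to tool coordinates, whose origin is the TCP and whose axes are the flange's). Camera axes: x right, y up, looking along -z (the intrinsics and any distortion apply to the point x, -y, -z); pixel columns grow to the right and rows downward; lengths in m; the calibration is good to about 2 mm. The wrist camera is an equidistant fisheye: a pixel r from the principal point sees the ray r / f radians off the axis. A picture is of the moment at which its call begins: read the wrist's pose just before it. calibration takes no time and is no camera call.
- ctrl.close_job(): hands the job in; it is judged then, once.
The state is a dict: "time": time; "joint_positions": joint angles; "qd": joint speeds; "joint_torque": joint torques, N m; "position": TCP position; "tool_rot": TCP orientation; "ft_force": force on the tool from outside, world axes, zero at the start; "torque": the same for the moment, N m; "grip_width": opening from 0.0 (shut) to 1.0 (fully open); "grip_force": force on a finger pad.
Only numpy, scipy, OpenCV 4.12 (cv2) and the standard library are available. Lean on these libraries where they do the work, as an engineer would, in place of code of your own. Each camera call takes 0.05 s, during which the arm holds its last target. There are 200 camera calls.

## Task

Sort the bench after the bottling run, putting each thing upright in the middle of its place: the small bottle on the round pad, the stopper in the square tub and the long screw cap in the long narrow tray. Of the two look-alike closed cartons one is full and one is empty, which only their weight tells when you lift them: set the full one on the raised steel stand and the empty one in the wide low tray, each lined up with its stand or tray. Do not tip any of the five over on the way.

Things in the scene. Friction and masses are not known exactly. Their poses are not given: they have to be found in the camera images.
- carton_1: one of two identical closed brown cardboard cartons with a strip of paper tape along the top: 84 long (x) by 58 wide (y) by 60 mm high. Origin at the centre of its underside, x along its length, z up. Stands on the bench. One of the two cartons is full (0.38 to 0.52 kg), the other empty (0.07 to 0.11 kg); grip it across its 58 mm width.
- carton_2: the other of the two identical cartons, same size and axes: 84 (x) by 58 (y) by 60 mm high, origin at the centre of its underside; full if the other is empty, empty if the other is full.
- bottle: small green glass sample bottle with a black cap, standing upright: body 44 mm in diameter up to 60 mm high, then a shoulder and neck 25 mm in diameter, 95 mm high in all, about 0.13 kg. Origin at the centre of its underside, z up along its axis.
- stopper: bar-top stopper standing on its black head with the cork shank up: head 32 mm in diameter and 16 mm thick below, cork 20 mm in diameter and 26 mm long above it, 42 mm high in all, 25 g. Origin at the centre of the head's underside, z up along its axis. Grip it by the cork.
- screw_cap: long gold-coloured metal screw cap standing upright: cylinder 30 mm in diameter, 60 mm high, 30 g. Origin at the centre of its underside, z up along its axis.
- stand: raised steel stand with a flat black rubber top, place of the full carton: 110 (x) by 80 (y) mm, its top 40 mm above the bench, no rim, fixed. Origin at the centre of its underside, x along its length, z up.
- wide_tray: wide low tray of pale wood, place of the empty carton: 124 (x) by 98 (y) mm outside, walls 3 mm thick, rim 10 mm and inner floor 3 mm above the bench, fixed. Origin at the centre of its underside, x along its length, z up.
- round_pad: round black rubber pad with a raised edge, place of the bottle: 100 mm in diameter outside, edge 4 mm thick and 10 mm high, inner floor 4 mm above the bench, fixed. Origin at the centre of its underside, z up.
- square_tub: square blue plastic tub, place of the stopper: 94 by 94 mm outside, walls 3 mm thick, rim 18 mm and inner floor 3 mm above the bench, fixed. Origin at the centre of its underside, z up.
- narrow_tray: long narrow black plastic tray, place of the screw cap: 140 (x) by 64 (y) mm outside, walls 3 mm thick, rim 12 mm and inner floor 3 mm above the bench, fixed. Origin at the centre of its underside, x along its length, z up.
Things that resemble listed ones, but are neither listed nor needed, are in the scene too. Leave any blue look-alike of the carton_2 alone.

How it is judged:
At the end, for the whole second after the job is handed in: Full carton on the stand, empty one in the wide tray, bottle on the round pad, stopper in the square tub, screw cap in the narrow tray: each upright (0.12 rad), resting on the floor or top of its place, within 15 mm of its centre, cartons lined up within 0.22 rad (either way round), all at rest (((horizontal distance between carton_1 and stand below 0.015 m and z of carton_1 in the frame of stand between 0.036 and 0.046 m and angle between the x axis of carton_1 and the x axis of stand, either way round below 0.22 rad and horizontal distance between carton_2 and wide_tray below 0.015 m and z of carton_2 in the frame of wide_tray between -0.001 and 0.009 m and angle between the x axis of carton_2 and the x axis of wide_tray, either way round below 0.22 rad and contact force between carton_1 and stand above 2.3 N and contact force between carton_2 and wide_tray below 2.3 N) or (horizontal distance between carton_2 and stand below 0.015 m and z of carton_2 in the frame of stand between 0.036 and 0.046 m and angle between the x axis of carton_2 and the x axis of stand, either way round below 0.22 rad and horizontal distance between carton_1 and wide_tray below 0.015 m and z of carton_1 in the frame of wide_tray between -0.001 and 0.009 m and angle between the x axis of carton_1 and the x axis of wide_tray, either way round below 0.22 rad and contact force between carton_2 and stand above 2.3 N and contact force between carton_1 and wide_tray below 2.3 N)) and horizontal distance between bottle and round_pad below 0.015 m and z of bottle in the frame of round_pad between 0 and 0.01 m and horizontal distance between stopper and square_tub below 0.015 m and z of stopper in the frame of square_tub between -0.001 and 0.009 m and horizontal distance between screw_cap and narrow_tray below 0.015 m and z of screw_cap in the frame of narrow_tray between -0.001 and 0.009 m and angle between each of carton_1, carton_2, bottle, stopper, screw_cap's own z axis and vertical below 0.12 rad and linear speed of each of carton_1, carton_2, bottle, stopper, screw_cap below 0.02 m/s); the robot touches nothing.
It fails at once if one of the five things is tipped over (leans more than 1 rad) (angle between any of carton_1, carton_2, bottle, stopper, screw_cap's own z axis and vertical above 1 rad).
It also fails if it takes over 144 s, if anything falls off the work surface, if the arm or the gripper's body presses on something with over 40 N, if the wrist force passes 120 N, or if a joint passes its speed limit or range.

## Working session

There is one attempt and no reset: what is moved stays moved. The work goes in short steps, Python scripts to look and compute and a tool call to move; the robot and the scene stay as the last step left them, time stands still between calls to the robot, and variables do not carry over. Pictures are saved under pics/ and viewed, at most 15 in all, crops included, and the job is handed in when it is done.

Besides the shell and the picture viewer there is one more tool, called after "Request:" in YAML: its name, and indented under it one key for each argument. drive_tool: Moves the arm, as the interface text tells. Its arguments: {"type":"object","properties":{"motion":{"type":"array","items":{"type":"array"}},"force":{"type":"number"}},"required":["motion"]}

```bash
mkdir -p pics; ls; python3 - <<'E'
from bench import ctrl
import cv2,numpy as np
s=ctrl.get_state();print(s)
for n in("top","side","wrist"):
    cv2.imwrite(f"pics/{n}0.png",ctrl.get_image(n)[:,:,::-1]);print(n,ctrl.calibration(n))
E
```

```text
pics
{'time': 0.0, 'joint_positions': array([ 1.15610107,  0.32182553, -0.07008309,  1.45168692,  0.02259098,
        1.37078777, -0.05688568]), 'qd': array([-0.00172692,  0.00153953, -0.00096099, -0.00040095,  0.00213768,
        0.00029729,  0.00125356]), 'joint_torque': array([ 3.13586479e-04, -4.91283774e+01, -4.03807629e-01, -3.12527382e+01,
       -6.38326071e-02,  4.35631745e-02,  1.82720810e-04]), 'position': array([ 0.27004008, -0.5907858 ,  0.29115374]), 'tool_rot': array([-3.06783808e+00, -6.68071097e-01,  7.79280403e-04]), 'ft_force': array([-0.17883412,  0.09794607, -0.06512161]), 'torque': array([-0.01931827,  0.02912818, -0.0343985 ]), 'grip_force': 0.0, 'grip_width': 1.0002797399644314}
top {'K': array([[506.27309659,   0.        , 326.04278198],
       [  0.        , 506.27309659, 195.31705968],
       [  0.        ,   0.        ,   1.        ]]), 'origin': array([0.3098892 , 0.01933034, 1.46806895]), 'attitude': array([ 0.06509088, -0.100268  , -1.55902754])}
side {'K': array([[391.25550794,   0.        , 318.03365823],
       [  0.        , 391.25550794, 199.13199832],
       [  0.        ,   0.        ,   1.        ]]), 'origin': array([ 0.43909044, -0.81889681,  0.69770156]), 'attitude': array([ 0.89076234, -0.00854027, -0.05817452])}
wrist {'K': array([[309.70691629,   0.        , 319.07577136],
       [  0.        , 309.70691629, 199.54115885],
       [  0.        ,   0.        ,   1.        ]]), 'tool_from_camera': array([[ 8.66187550e-05,  9.56798729e-01,  2.90751069e-01,
         7.98098784e-02],
       [ 9.99999493e-01, -3.74431938e-04,  9.34260679e-04,
         3.37198771e-04],
       [ 1.00276592e-03,  2.90750841e-01, -9.56798277e-01,
        -9.24843379e-02],
       [ 0.00000000e+00,  0.00000000e+00,  0.00000000e+00,
         1.00000000e+00]])}
```

View pics/top0.png

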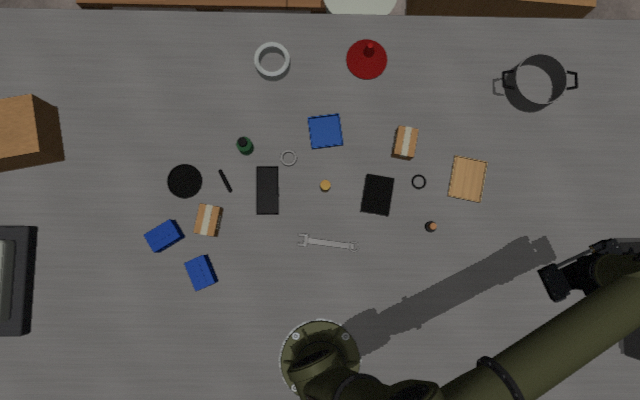

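View pics/side0.png

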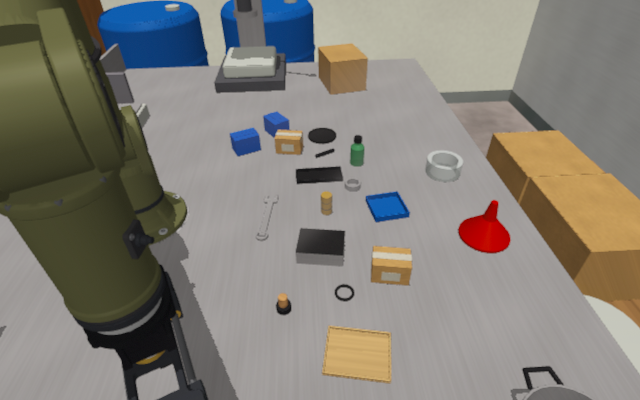

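The top view shows these candidates:
- **Cartons:** brown at (405,142) and (208,220). The blue boxes at (163,236) and (201,272) are look-alikes, so I leave them alone.
- **Bottle:** green at (245,145).
- **Stopper:** (431,226), with the black ring at (418,181) as a possible confusion.
- **Screw cap:** gold at (325,186), with the grey ring at (289,158) as a possible confusion.
- **Places:** stand (377,195), wide tray (467,179), round pad (185,181), square tub (325,131) and narrow tray (267,190). The pen is at (225,180).

```bash
cat > h.py <<'E'
from bench import ctrl
import cv2,numpy as np
from scipy.spatial.transform import Rotation as R
def rays(n,px,st=None):
    c=ctrl.calibration(n);K=c["K"];px=np.atleast_2d(px).astype(float)
    u=(px-K[:2,2])/K[0,0]
    if n=="wrist":
        r=np.linalg.norm(u,axis=1)+1e-9
        d=np.c_[u*(np.sin(r)/r)[:,None],np.cos(r)]*[1,-1,-1]
        T=c["tool_from_camera"];W=R.from_rotvec(st["tool_rot"])
        return W.apply(T[:3,3])+st["position"],W.apply(d@T[:3,:3].T)
    d=np.c_[u,np.ones(len(u))]*[1,-1,-1]
    return c["origin"],R.from_rotvec(c["attitude"]).apply(d)
def plane(n,px,z,st=None):
    o,d=rays(n,px,st);return o+d*((z-o[2])/d[:,2])[:,None]
def rect(P):
    """centre, sizes, yaw(deg) of long side, in mm"""
    (c,s,a)=cv2.minAreaRect((P[:,:2]*1000).astype(np.float32))
    if s[0]<s[1]: s=s[::-1];a+=90
    return np.round(c,0),np.round(s,0),round((a+90)%180-90,1)
def blob(m,seed):
    n,l,st,ct=cv2.connectedComponentsWithStats(m.astype(np.uint8))
    k=1+np.argmin([np.hypot(*(c-seed)) for c in ct[1:]])
    m=(l==k).astype(np.uint8)
    c=max(cv2.findContours(m,cv2.RETR_EXTERNAL,cv2.CHAIN_APPROX_NONE)[0],key=len)[:,0,:]
    return c,ct[k],st[k,4]
E
python3 - <<'E'
from h import *
im=cv2.imread("pics/top0.png");hsv=cv2.cvtColor(im,cv2.COLOR_BGR2HSV);H,S,V=cv2.split(hsv)
for n,p in dict(carton=(405,142),gr=(245,145),stop=(431,226),cap=(325,186),pad=(185,181),tray=(467,179),bench=(340,220)).items(): print(n,hsv[p[1],p[0]])
orange=(H>5)&(H<25)&(S>70)
dark=(V<48)
obj=dict(cartonA=((H<30)&(S>50)&(V>70)|(V>150),(405,142),.06),cartonB=((H<30)&(S>50)&(V>70)|(V>150),(208,220),.06),stand=(dark,(377,195),.04),wide=(orange,(467,179),.01),
 pad=(dark,(185,181),.01),tub=((H>95)&(H<130)&(S>120),(325,131),.018),narrow=(dark,(267,190),.012),
 bottle=((H>55)&(H<90)&(S>80)|(V<35),(244,144),.09),stop=(orange,(431,226),.042),cap=(orange&(V>60),(325,186),.06))
for k,(m,s,z) in obj.items():
    c,ct,a=blob(m,s);P=plane("top",c,z);print(k,np.round(ct),a,*rect(P),np.round(P.mean(0)[:2]*1000))
cv2.imwrite("pics/crop0.png",cv2.resize(im[100:300,140:500],None,fx=2.2,fy=2.2,interpolation=3))
E
```

```text
carton [ 24  31 155]
gr [ 90 149  12]
stop [ 13 126 142]
cap [ 20 137 156]
pad [30 17 15]
tray [ 17 109 152]
bench [  0   7 110]
cartonA [406. 141.] 577 [ 617. -237.] [85. 60.] -10.4 [ 615. -236.]
cartonB [206. 220.] 632 [388. 319.] [84. 61.] -10.0 [388. 320.]
stand [377. 194.] 1081 [ 466. -156.] [109.  81.] -9.0 [ 465. -157.]
wide [467. 178.] 1403 [ 519. -425.] [124.  99.] -11.1 [ 519. -425.]
pad [184. 181.] 915 [503. 396.] [97. 95.] 2.0 [502. 397.]
tub [325. 131.] 996 [654.  -7.] [94. 93.] 8.3 [653.  -7.]
narrow [267. 190.] 992 [479. 157.] [137.  60.] 1.3 [478. 158.]
bottle [245. 145.] 206 [591. 215.] [50. 37.] 34.4 [591. 215.]
stop [432. 226.] 53 [ 377. -313.] [20. 20.] -45.0 [ 378. -312.]
cap [325. 185.] 92 [490.  -8.] [28. 25.] -89.3 [489.  -8.]
```

View pics/crop0.png

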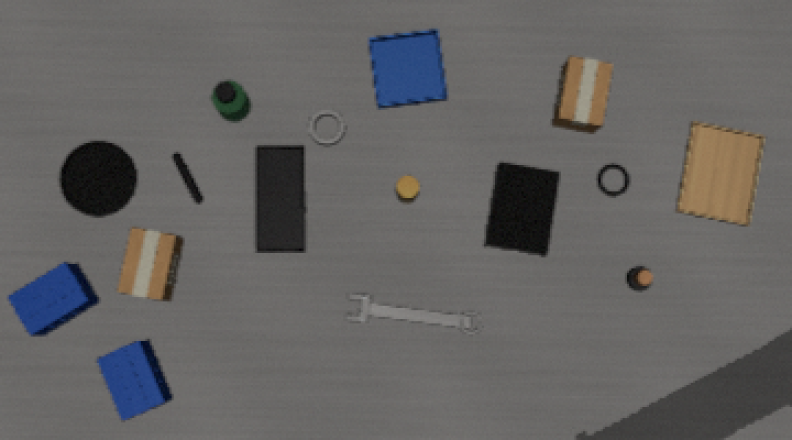

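The crop shows both cartons with white tape and side shading. The bottle, the gold cap at (325,186) and the orange-cork stopper at (432,226) are all distinct from the rings, the pen and the blue boxes. Carton A is at (617,-237) mm, yaw -10°, and I'll lift it first.

```bash
cat > plan.py <<'E'
import sys
from h import *
def plan(x,y,z,yaw=None):
    """mm, deg: turn first, then shift (cm) along the turned tool axes"""
    s=ctrl.get_state();Rc=R.from_rotvec(s["tool_rot"]);X=Rc.as_matrix()[:,0]
    cy=np.degrees(np.arctan2(X[1],X[0]))
    if yaw is None: yaw=cy
    yaw=cy+((yaw-cy+90)%180-90)
    Rt=R.from_euler("ZX",[yaw,180],degrees=True)
    print("yaw",round(cy,1),"turn",np.round((Rc.inv()*Rt).as_rotvec(degrees=True),1),"shift cm",np.round(Rt.inv().apply(np.array([x,y,z])/1000-s["position"])*100,2),
     "t",s["time"],"p",np.round(s["position"]*1000),"F",np.round(s["ft_force"],1),"grip",round(s["grip_width"]*87),round(s["grip_force"],1))
if __name__=="__main__":
    a=[float(v) for v in sys.argv[1:]];plan(*a)
E
python3 plan.py 617 -237 291 -10
```

```text
yaw 24.6 turn [-0.1  0.  34.6] shift cm [ 2.802e+01 -4.088e+01  4.000e-02] t 0.15 p [ 270. -591.  291.] F [-0.1 -1.1  0.8] grip 87 0.0
```

Request:
drive_tool:
  motion:
    - [[0, 0, 0], [0, 0, 8.65], 1]
    - [[0, 0, 0], [0, 0, 8.65], 1]
    - [[0, 0, 0], [0, 0, 8.65], 1]
    - [[0, 0, 0], [0, 0, 8.65], 1]
    - [[4, -5.84, 0], [0, 0, 0], 1]
    - [[4, -5.84, 0], [0, 0, 0], 1]
    - [[4, -5.84, 0], [0, 0, 0], 1]
    - [[4, -5.84, 0], [0, 0, 0], 1]
    - [[4, -5.84, 0], [0, 0, 0], 1]
    - [[4, -5.84, 0], [0, 0, 0], 1]
    - [[4, -5.84, 0], [0, 0, 0], 1]
    - [[0, 0, 0], [0, 0, 0], 1]

```text
time: 1.65
position: [0.5805, -0.2714, 0.2916]
tool_rot: [-3.127, 0.256, -0.002]
ft_force: [0.0, -0.6, 0.2]
grip_width: 1.0
grip_force: 0.0
```

```bash
cat > look.py <<'E'
import sys
from h import *
s=ctrl.get_state();im=ctrl.get_image("wrist");cv2.imwrite(sys.argv[1],im[:,:,::-1]);np.savez("last.npz",**s)
E
python3 plan.py 617 -237 180 -10; python3 look.py pics/w1.png
```

```text
yaw -9.4 turn [-0.3 -0.   0.6] shift cm [ 3.   -4.02 11.16] t 1.65 p [ 581. -271.  292.] F [ 0.  -0.6  0.2] grip 87 0.0
```

View pics/w1.png

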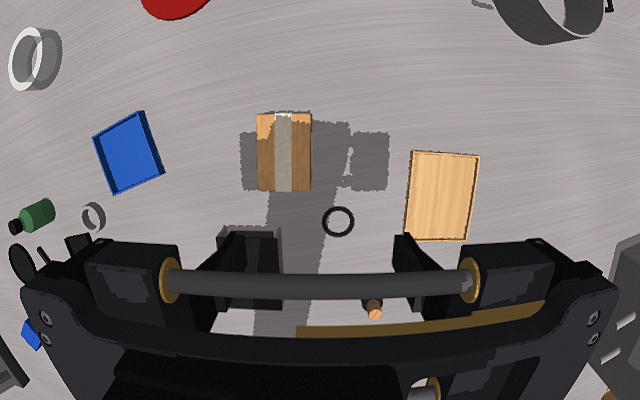

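The wrist view shows carton A's top at about (284,152), the wide tray at (442,196), the tub at (128,152) and the stopper at (374,308). I'll measure carton A, tray and tub from here.

```bash
python3 - <<'E'
from h import *
s=dict(np.load("last.npz"));im=cv2.imread("pics/w1.png");H,S,V=cv2.split(cv2.cvtColor(im,cv2.COLOR_BGR2HSV))
P=plane("wrist",[[256,114],[311,114],[311,190],[257,190]],.06,s);print("A corners",rect(P))
o=(H>5)&(H<28)&(S>60)&(V>120)
c,ct,a=blob(o,(442,196));print("wide",ct,a,rect(plane("wrist",c,.01,s)))
c,ct,a=blob((H>95)&(H<130)&(S>120),(128,152));print("tub",ct,a,rect(plane("wrist",c,.018,s)))
print(plane("wrist",[[374,314]],.042,s))
E
python3 plan.py 617 -237 180 -10
```

```text
A corners (array([ 620., -238.]), array([83., 60.]), -9.7)
wide [440.26247095 195.43482925] 5593 (array([ 522., -426.]), array([125., 100.]), -10.7)
tub [127.67297084 152.89650644] 3807 (array([658., -13.]), array([104.,  94.]), -81.7)
[[ 0.38094747 -0.31470563  0.042     ]]
yaw -9.7 turn [-0.1  0.   0.3] shift cm [ 3.15 -4.45 11.16] t 1.7 p [ 578. -275.  292.] F [-0.7 -0.6 -0.2] grip 87 0.0
```

Request:
drive_tool:
  motion:
    - [[3.2, -4.45, 0], [0, 0, 0.3], 1]
    - [[0, 0, 0], [0, 0, 0], 1]
    - [[0, 0, 5], [0, 0, 0], 1]
    - [[0, 0, 5], [0, 0, 0], 1]
    - [[0, 0, 5], [0, 0, 0], 1]
    - [[0, 0, 3.3], [0, 0, 0], 1]
    - [[0, 0, 2], [0, 0, 0], 1]
    - [[0, 0, 0], [0, 0, 0], 1]
    - [[0, 0, 0], [0, 0, 0], 1]

```text
time: 2.82
position: [0.6167, -0.2414, 0.091]
tool_rot: [3.128, -0.284, 0.004]
ft_force: [-0.1, 0.2, -0.2]
grip_width: 1.004
grip_force: 0.0
```

```bash
python3 plan.py 618 -238 89 -10
```

```text
yaw -10.4 turn [ 0.  -0.2 -0.4] shift cm [ 0.07 -0.36  0.2 ] t 2.825 p [ 617. -241.   91.] F [-0.1  0.2 -0.2] grip 87 0.0
```

Request:
drive_tool:
  motion:
    - [[0.1, -0.35, 0.2], [0, 0, 0], 1]
    - [[0, 0, 0], [0, 0, 0], 1]
    - [[0, 0, 0], [0, 0, 0], -1]
    - [[0, 0, 0], [0, 0, 0], -1]
    - [[0, 0, 0], [0, 0, 0], -1]
    - [[0, 0, 0], [0, 0, 0], -1]
    - [[0, 0, 0], [0, 0, 0], -1]
    - [[0, 0, 0], [0, 0, 0], -1]
    - [[0, 0, -2], [0, 0, 0], -1]
    - [[0, 0, -2], [0, 0, 0], -1]
    - [[0, 0, 0], [0, 0, 0], -1]
    - [[0, 0, 0], [0, 0, 0], -1]
  force: 25

```text
time: 4.32
position: [0.6174, -0.2374, 0.1276]
tool_rot: [3.129, -0.283, 0.001]
ft_force: [-0.1, -0.6, -0.9]
grip_width: 0.665
grip_force: 25.0
```

Request:
drive_tool:
  motion:
    - [[0, 0, 0], [0, 0, 0], -1]
    - [[0, 0, 0], [0, 0, 0], -1]
    - [[0, 0, 0], [0, 0, 0], -1]

```text
time: 4.7
position: [0.6172, -0.2372, 0.1268]
tool_rot: [-3.129, 0.283, 0.001]
ft_force: [-0.2, -0.2, 0.0]
grip_width: 0.662
grip_force: 25.0
```

```bash
python3 plan.py 522 -426 120 -10.8;python3 plan.py 466 -156 180 -9.5
```

```text
yaw -10.3 turn [-0.   0.   0.5] shift cm [-5.82 20.33  0.68] t 4.7 p [ 617. -237.  127.] F [-0.2 -0.2  0. ] grip 58 25.0
yaw -10.3 turn [-0.   0.  -0.8] shift cm [-16.26  -5.51  -5.32] t 4.7 p [ 617. -237.  127.] F [-0.2 -0.2  0. ] grip 58 25.0
```

Carton A reads as light, about 0–1 N where the full one would read about 4.5 N, so it's the empty one. I'll carry it towards the wide tray and check the weight again on the way.

Request:
drive_tool:
  motion:
    - [[0, 0, -2], [0, 0, 0.5], -1]
    - [[-1.45, 5.08, 0], [0, 0, 0], -1]
    - [[-1.45, 5.08, 0], [0, 0, 0], -1]
    - [[-1.45, 5.08, 0], [0, 0, 0], -1]
    - [[-1.45, 5.08, 0], [0, 0, 0], -1]
    - [[0, 0, 0], [0, 0, 0], -1]
    - [[0, 0, 0], [0, 0, 0], -1]
    - [[0, 0, 0], [0, 0, 0], -1]

```text
time: 5.7
position: [0.5238, -0.4241, 0.148]
tool_rot: [-3.127, 0.292, -0.002]
ft_force: [1.1, 0.2, -0.5]
grip_width: 0.666
grip_force: 25.0
```

```bash
python3 plan.py 521 -425.5 93 -10.8; python3 look.py pics/w2.png; python3 -c "
from h import *
print(np.round([(ctrl.get_image('side') is None) or ctrl.get_state()['ft_force'][2] for i in range(8)],2))"
```

```text
yaw -10.7 turn [-0.  -0.1  0.1] shift cm [-0.25  0.19  5.5 ] t 5.7 p [ 524. -424.  148.] F [ 1.1  0.2 -0.5] grip 58 25.0
[-1.73 -0.74 -0.44 -1.13 -1.09 -0.82 -1.49 -0.99]
```

View pics/w2.png

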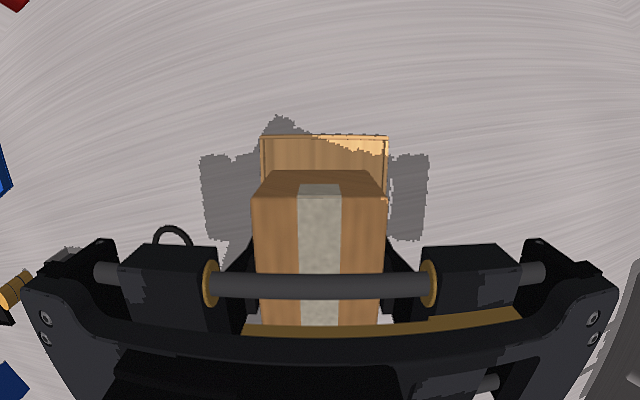

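The mean load is about 1 N, so this carton is empty. The wrist view shows it held level above the tray, with the tray's far wall spanning columns 262–388. I'll lower it now.

Request:
drive_tool:
  motion:
    - [[-0.25, 0.15, 0], [0, 0, 0], -1]
    - [[0, 0, 2], [0, 0, 0], -1]
    - [[0, 0, 2], [0, 0, 0], -1]
    - [[0, 0, 1], [0, 0, 0], -1]
    - [[0, 0, 0.4], [0, 0, 0], -1]
    - [[0, 0, 0], [0, 0, 0], -1]
    - [[0, 0, 0], [0, 0, 0], -1]

```text
time: 7.02
position: [0.52, -0.4273, 0.094]
tool_rot: [3.127, -0.296, 0.002]
ft_force: [1.0, 0.3, -1.1]
grip_width: 0.667
grip_force: 25.0
```

```bash
python3 plan.py 521 -425.5 93 -10.8
```

```text
yaw -10.8 turn [ 0.  -0.1 -0. ] shift cm [ 0.07 -0.2   0.1 ] t 7.025 p [ 520. -427.   94.] F [ 1.   0.3 -1.1] grip 58 25.0
```

Request:
drive_tool:
  motion:
    - [[0, -0.2, 0.1], [0, 0, 0], -1]
    - [[0, 0, 0], [0, 0, 0], 0.8]
    - [[0, 0, 0], [0, 0, 0], 0.8]
    - [[0, 0, 0], [0, 0, 0], 1]
    - [[0, 0, 0], [0, 0, 0], 1]
    - [[0, 0, -4], [0, 0, 0], 1]
    - [[0, 0, -5], [0, 0, 0], 1]
    - [[0, 0, -5], [0, 0, 0], 1]
    - [[0, 0, -5], [0, 0, 0], 1]
    - [[0, 0, 0], [0, 0, 0], 1]

```text
time: 8.28
position: [0.5217, -0.4262, 0.2884]
tool_rot: [3.122, -0.296, 0.013]
ft_force: [0.5, -0.3, -0.3]
grip_width: 0.997
grip_force: 0.0
```

```bash
python3 look.py pics/w3.png; python3 plan.py 380 -314 280 -10;  python3 - <<'E'
from h import *
s=dict(np.load("last.npz"));im=cv2.imread("pics/w3.png");H,S,V=cv2.split(cv2.cvtColor(im,cv2.COLOR_BGR2HSV))
E
```

```text
yaw -10.8 turn [ 0.1 -0.3 -0.8] shift cm [-15.8   -8.54   0.51] t 8.325 p [ 521. -426.  285.] F [-0.2  0.3 -0.1] grip 87 0.0
```

View pics/w3.png

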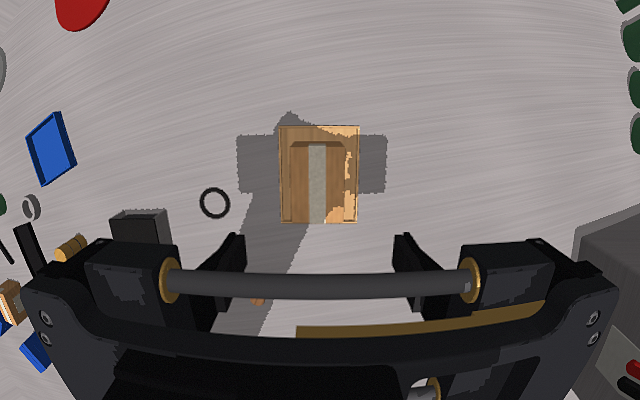

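The wrist view shows the empty carton standing centred in the tray, around (318,175). The stopper is next.

Request:
drive_tool:
  motion:
    - [[-3.95, -2.15, 0], [0, 0, -0.8], 1]
    - [[-3.95, -2.15, 0], [0, 0, 0], 1]
    - [[-3.95, -2.15, 0], [0, 0, 0], 1]
    - [[-3.95, -2.15, 0], [0, 0, 0], 1]
    - [[0, 0, 5], [0, 0, 0], 1]
    - [[0, 0, 5], [0, 0, 0], 1]
    - [[0, 0, 0], [0, 0, 0], 1]
    - [[0, 0, 0], [0, 0, 0], 1]
    - [[0, 0, 0], [0, 0, 0], 1]

```text
time: 9.45
position: [0.3808, -0.3132, 0.1843]
tool_rot: [3.128, -0.275, 0.004]
ft_force: [0.0, 0.7, 0.7]
grip_width: 0.998
grip_force: 0.0
```

```bash
python3 look.py pics/w4.png; python3 plan.py 379 -313.5 90 -10; 
```

```text
yaw -10.0 turn [ 0.1 -0.2 -0. ] shift cm [-0.16  0.07  9.41] t 9.5 p [ 381. -313.  184.] F [ 1.  -0.5 -0.7] grip 87 0.0
```

View pics/w4.png

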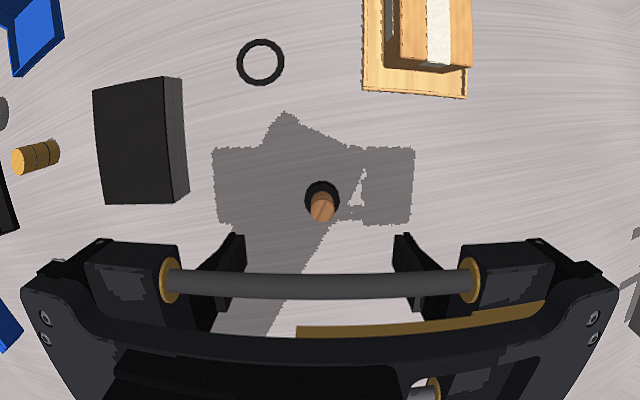

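The stopper's cork top is at (322,210), visible between the fingers. I'll cast that ray, and measure the stand top from its corners in the same picture.

```bash
python3 - <<'E'
from h import *
s=dict(np.load("last.npz"))
print(plane("wrist",[[322,211]],.042,s).round(4),plane("wrist",[[322,198]],.008,s).round(4))
print("stand",rect(plane("wrist",[[93,90],[163,77],[174,204],[105,204]],.04,s)))
E
```

```text
[[ 0.3797 -0.3159  0.042 ]] [[ 0.3805 -0.3163  0.008 ]]
stand (array([ 467., -160.]), array([109.,  80.]), -9.7)
```

Request:
drive_tool:
  motion:
    - [[-0.1, 0.2, 3], [0, 0, 0], 1]
    - [[0, 0, 3], [0, 0, 0], 1]
    - [[0, 0, 2.4], [0, 0, 0], 1]
    - [[0, 0, 1], [0, 0, 0], 1]
    - [[0, 0, 0], [0, 0, 0], 1]
    - [[0, 0, 0], [0, 0, 0], -1]
    - [[0, 0, 0], [0, 0, 0], -1]
    - [[0, 0, 0], [0, 0, 0], -1]
    - [[0, 0, 0], [0, 0, 0], -1]
    - [[0, 0, 0], [0, 0, 0], -1]
    - [[0, 0, 0], [0, 0, 0], -1]
    - [[0, 0, 0], [0, 0, 0], -1]
  force: 10

```text
time: 11.0
position: [0.3783, -0.3141, 0.0882]
tool_rot: [3.13, -0.275, -0.0]
ft_force: [-0.2, 0.2, 0.9]
grip_width: 0.286
grip_force: 0.0
```

Request:
drive_tool:
  motion:
    - [[0, 0, 0], [0, 0, 0], -1]
    - [[0, 0, 0], [0, 0, 0], -1]
    - [[0, 0, 0], [0, 0, 0], -1]

```text
time: 11.38
position: [0.3783, -0.3141, 0.0882]
tool_rot: [3.13, -0.275, -0.0]
ft_force: [-0.5, -0.6, 0.0]
grip_width: 0.22
grip_force: 10.0
```

```bash
python3 plan.py 655 -9 220 -10
```

```text
yaw -10.0 turn [ 0.  0. -0.] shift cm [ 21.95 -34.85 -13.18] t 11.375 p [ 378. -314.   88.] F [-0.5 -0.6  0. ] grip 19 10.0
```

Request:
drive_tool:
  motion:
    - [[0, 0, -4], [0, 0, 0], -1]
    - [[0, 0, -5], [0, 0, 0], -1]
    - [[0, 0, -4], [0, 0, 0], -1]
    - [[2.75, -4.36, 0], [0, 0, 0], -1]
    - [[2.75, -4.36, 0], [0, 0, 0], -1]
    - [[2.75, -4.36, 0], [0, 0, 0], -1]
    - [[2.75, -4.36, 0], [0, 0, 0], -1]
    - [[2.75, -4.36, 0], [0, 0, 0], -1]
    - [[2.75, -4.36, 0], [0, 0, 0], -1]
    - [[2.75, -4.36, 0], [0, 0, 0], -1]
    - [[2.75, -4.36, 0], [0, 0, 0], -1]
    - [[0, 0, 0], [0, 0, 0], -1]

```text
time: 12.88
position: [0.657, -0.0033, 0.2175]
tool_rot: [-3.127, 0.263, 0.001]
ft_force: [0.4, -0.5, -0.3]
grip_width: 0.223
grip_force: 10.0
```

```bash
python3 look.py pics/w5.png; python3 plan.py 655 -9 92 -10; python3 - <<'E'
from h import *
s=dict(np.load("last.npz"));im=cv2.imread("pics/w5.png");H,S,V=cv2.split(cv2.cvtColor(im,cv2.COLOR_BGR2HSV))
c,ct,a=blob((H>95)&(H<130)&(S>100),(318,180));print("tub",ct,a,rect(plane("wrist",c,.018,s)))
E
```

```text
yaw -9.8 turn [-0.1  0.1  0.2] shift cm [-0.06  0.27 12.54] t 12.925 p [656.  -6. 217.] F [-0.2 -1.1 -0.3] grip 20 10.0
tub [325.28303332 181.24664879] 7833 (array([658.,  -8.]), array([95., 94.]), 8.3)
```

View pics/w5.png

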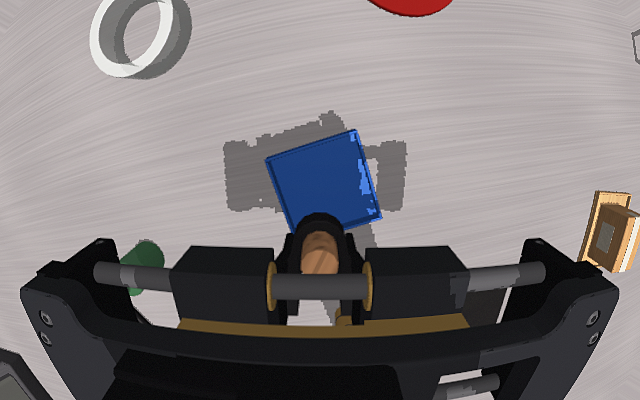

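The stopper hangs upright above the tub, which is centred at (325,181) in the picture, or (657,-8) mm.

Request:
drive_tool:
  motion:
    - [[0, 0.2, 4], [0, 0, 0], -1]
    - [[0, 0, 4], [0, 0, 0], -1]
    - [[0, 0, 3], [0, 0, 0], -1]
    - [[0, 0, 1], [0, 0, 0], -1]
    - [[0, 0, 0.4], [0, 0, 0], -1]
    - [[0, 0, 0], [0, 0, 0], -1]
    - [[0, 0, 0], [0, 0, 0], -1]

```text
time: 13.8
position: [0.6562, -0.011, 0.0957]
tool_rot: [3.129, -0.275, 0.004]
ft_force: [0.3, 0.2, -0.1]
grip_width: 0.229
grip_force: 10.0
```

```bash
python3 plan.py 656.5 -8 91.5 -10; python3 plan.py 490 -8 280 -10
```

```text
yaw -10.0 turn [-0.  -0.1 -0. ] shift cm [-0.02 -0.3   0.42] t 13.8 p [656. -11.  96.] F [ 0.3  0.2 -0.1] grip 20 10.0
yaw -10.0 turn [-0.  -0.1 -0. ] shift cm [-16.42   2.59 -18.43] t 13.8 p [656. -11.  96.] F [ 0.3  0.2 -0.1] grip 20 10.0
```

Request:
drive_tool:
  motion:
    - [[0, -0.3, 0.2], [0, 0, 0], -1]
    - [[0, 0, 0.2], [0, 0, 0], -1]
    - [[0, 0, 0], [0, 0, 0], -1]
    - [[0, 0, 0], [0, 0, 0], 0.3]
    - [[0, 0, 0], [0, 0, 0], 0.3]
    - [[0, 0, 0], [0, 0, 0], 0.3]
    - [[0, 0, -3], [0, 0, 0], 1]
    - [[0, 0, -5], [0, 0, 0], 1]
    - [[0, 0, -5], [0, 0, 0], 1]
    - [[0, 0, -5], [0, 0, 0], 1]
    - [[0, 0, 0], [0, 0, 0], 1]

```text
time: 15.18
position: [0.6581, -0.0076, 0.2757]
tool_rot: [-3.129, 0.275, -0.015]
ft_force: [-0.8, 1.0, -0.7]
grip_width: 0.98
grip_force: 0.0
```

```bash
python3 look.py pics/w6.png; python3 plan.py 490 -8 170 -10;python3 - <<'E'
from h import *
s=dict(np.load("last.npz"));im=cv2.imread("pics/w6.png");H,S,V=cv2.split(cv2.cvtColor(im,cv2.COLOR_BGR2HSV))
c,ct,a=blob((H>3)&(H<25)&(S>80)&(np.arange(400)[:,None]<230),(320,190));print("cork",ct,a)
print(plane("wrist",[ct],.045,s).round(4), rect(plane("wrist",c,.045,s)))
E
```

```text
yaw -10.0 turn [-0.  -0.2 -0. ] shift cm [-16.43   2.91  10.25] t 15.225 p [657.  -8. 273.] F [-0.5 -0.9 -0.1] grip 85 0.0
cork [319.36549708 182.44736842] 342
[[ 0.661  -0.0083  0.045 ]] (array([661.,  -8.]), array([23., 22.]), -43.4)
```

The stopper stands in the tub within a few mm of centre. The screw cap is next.

Request:
drive_tool:
  motion:
    - [[-4.1, 0.73, 0], [0, 0, 0], 1]
    - [[-4.1, 0.73, 0], [0, 0, 0], 1]
    - [[-4.1, 0.73, 0], [0, 0, 0], 1]
    - [[-4.1, 0.73, 0], [0, 0, 0], 1]
    - [[0, 0, 3], [0, 0, 0], 1]
    - [[0, 0, 3], [0, 0, 0], 1]
    - [[0, 0, 3], [0, 0, 0], 1]
    - [[0, 0, 0], [0, 0, 0], 1]
    - [[0, 0, 0], [0, 0, 0], 1]
    - [[0, 0, 0], [0, 0, 0], 1]

```text
time: 16.48
position: [0.4901, -0.0082, 0.1813]
tool_rot: [3.129, -0.275, 0.003]
ft_force: [0.7, -0.1, 0.2]
grip_width: 1.001
grip_force: 0.0
```

```bash
python3 look.py pics/w7.png; python3 plan.py 490 -8 89 -10
```

```text
yaw -10.0 turn [ 0.  -0.1 -0. ] shift cm [-0.01 -0.01  9.23] t 16.525 p [490.  -8. 181.] F [-0.4  0.5  0.7] grip 87 0.0
```

View pics/w7.png

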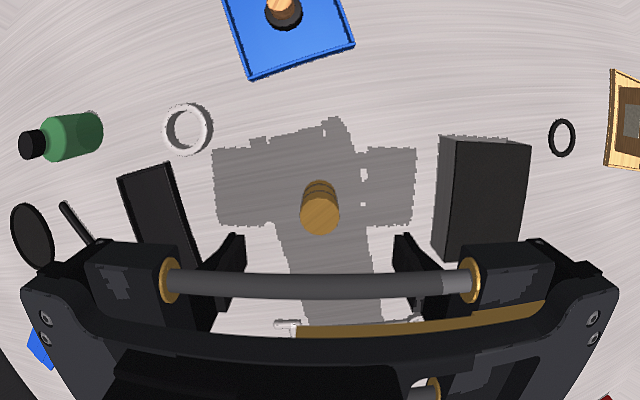

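The cap's top is at (320,216), centred between the fingers, and the stopper stands upright in the tub. I'll grasp the cap.

Request:
drive_tool:
  motion:
    - [[0, 0, 4], [0, 0, 0], 1]
    - [[0, 0, 4], [0, 0, 0], 1]
    - [[0, 0, 1.2], [0, 0, 0], 1]
    - [[0, 0, 0], [0, 0, 0], 1]
    - [[0, 0, 0], [0, 0, 0], -1]
    - [[0, 0, 0], [0, 0, 0], -1]
    - [[0, 0, 0], [0, 0, 0], -1]
    - [[0, 0, 0], [0, 0, 0], -1]
    - [[0, 0, 0], [0, 0, 0], -1]
    - [[0, 0, 0], [0, 0, 0], -1]
    - [[0, 0, 0], [0, 0, 0], -1]
    - [[0, 0, 0], [0, 0, 0], -1]

```text
time: 18.02
position: [0.4893, -0.0082, 0.0882]
tool_rot: [3.129, -0.275, -0.0]
ft_force: [0.1, 0.1, 0.0]
grip_width: 0.341
grip_force: 10.0
```

```bash
python3 plan.py 478.5 157.5 180 1.3
```

```text
yaw -10.0 turn [  0.    0.  -11.3] shift cm [ -0.7  -16.59  -9.18] t 18.025 p [489.  -8.  88.] F [0.1 0.1 0. ] grip 30 10.0
```

Request:
drive_tool:
  motion:
    - [[0, 0, -4], [0, 0, 0], -1]
    - [[0, 0, -4], [0, 0, 0], -1]
    - [[0, 0, 0], [0, 0, -5.6], -1]
    - [[0, 0, 0], [0, 0, -5.6], -1]
    - [[-0.2, -4.1, 0], [0, 0, 0], -1]
    - [[-0.2, -4.1, 0], [0, 0, 0], -1]
    - [[-0.2, -4.1, 0], [0, 0, 0], -1]
    - [[-0.1, -4.1, 0], [0, 0, 0], -1]
    - [[0, 0, 0], [0, 0, 0], -1]
    - [[0, 0, 0], [0, 0, 0], -1]

```text
time: 19.27
position: [0.479, 0.155, 0.168]
tool_rot: [3.141, 0.032, -0.001]
ft_force: [-0.2, -0.2, -0.1]
grip_width: 0.342
grip_force: 10.0
```

```bash
python3 look.py pics/w8.png; python3 plan.py 478.5 157.5 92 1.3
```

```text
yaw 1.1 turn [ 0.1  0.  -0.2] shift cm [-0.05 -0.31  7.59] t 19.325 p [479. 154. 168.] F [ 0.1  0.3 -0.4] grip 30 10.0
```

View pics/w8.png

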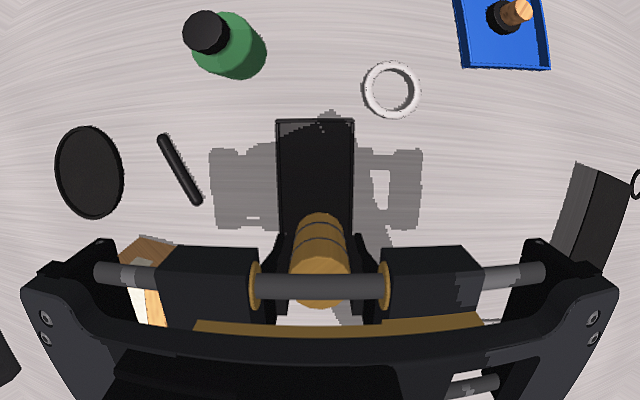

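The cap is held above the narrow tray, whose far corners are at (275,121) and (355,119). The pad is at (89,172), the bottle cap at (207,31), and the bottle's green base edge is near (243,60).

```bash
python3 - <<'E'
from h import *
s=dict(np.load("last.npz"))
print("tray far corners",plane("wrist",[[275,121],[355,119]],.012,s).round(3))
print("pad",rect(plane("wrist",[[55,165],[124,178],[93,126],[85,219],[66,135],[113,205]],.01,s)))
print("bottle cap",plane("wrist",[[205,31]],.095,s).round(4))
print("bottle top-cam",plane("top",[[242,142]],.095).round(4))
E
```

```text
tray far corners [[0.548 0.191 0.012]
 [0.551 0.127 0.012]]
pad (array([508., 393.]), array([93., 79.]), 30.8)
bottle cap [[0.6039 0.2198 0.095 ]]
bottle top-cam [[0.6001 0.2215 0.095 ]]
```

Request:
drive_tool:
  motion:
    - [[0, -0.3, 3], [0, 0, 0], -1]
    - [[0, 0, 3], [0, 0, 0], -1]
    - [[0, 0, 1.2], [0, 0, 0], -1]
    - [[0, 0, 0.4], [0, 0, 0], -1]
    - [[0, 0, 0], [0, 0, 0], -1]
    - [[0, 0, 0], [0, 0, 0], -1]

```text
time: 20.08
position: [0.4797, 0.1587, 0.0932]
tool_rot: [-3.141, -0.032, -0.003]
ft_force: [0.7, 0.7, -0.6]
grip_width: 0.341
grip_force: 10.0
```

```bash
python3 plan.py 479 157.5 91.5 1.3
```

```text
yaw 1.2 turn [-0.  -0.1 -0.1] shift cm [-0.07  0.12  0.17] t 20.075 p [480. 159.  93.] F [ 0.7  0.7 -0.6] grip 30 10.0
```

Request:
drive_tool:
  motion:
    - [[0, 0, 0.2], [0, 0, 0], -1]
    - [[0, 0, 0], [0, 0, 0], -1]
    - [[0, 0, 0], [0, 0, 0], 0.4]
    - [[0, 0, 0], [0, 0, 0], 0.4]
    - [[0, 0, 0], [0, 0, 0], 0.4]
    - [[0, 0, -5], [0, 0, 0], 1]
    - [[0, 0, -6], [0, 0, 0], 1]
    - [[0, 0, -4], [0, 0, 0], 1]
    - [[4, -2.1, 0], [0, 0, 0], 1]
    - [[4, -2.1, 0], [0, 0, 0], 1]
    - [[4, -2, 0], [0, 0, 0], 1]
    - [[0, 0, 0], [0, 0, 0], 1]

```text
time: 21.58
position: [0.599, 0.2242, 0.2384]
tool_rot: [-3.139, -0.033, 0.004]
ft_force: [-0.5, 0.0, -0.7]
grip_width: 0.999
grip_force: 0.0
```

```bash
python3 look.py pics/w9.png; python3 plan.py 602 220 170 1.3
```

```text
yaw 1.2 turn [-0.   0.2 -0.1] shift cm [0.43 0.37 6.88] t 21.625 p [598. 224. 239.] F [-0.9  0.1  0.1] grip 87 0.0
```

View pics/w9.png

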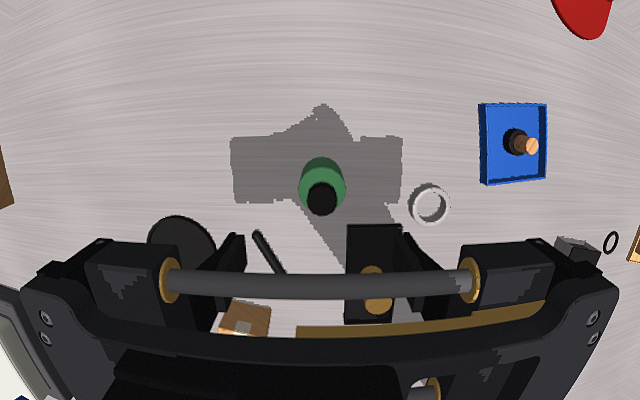

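```bash
python3 - <<'E'
from h import *
s=dict(np.load("last.npz"))
print("cap",plane("wrist",[[322,199]],.095,s).round(4),"screwcap",plane("wrist",[[374,276]],.063,s).round(4))
E
python3 plan.py 602 221 96 1.3
```

```text
cap [[0.6074 0.2222 0.095 ]] screwcap [[0.5174 0.1671 0.063 ]]
yaw 1.2 turn [-0.   0.2 -0.1] shift cm [ 0.43  0.27 14.28] t 21.625 p [598. 224. 239.] F [-0.9  0.1  0.1] grip 87 0.0
```

The wrist view shows the bottle cap at (322,199). Top and wrist casts put it at (600–607, 221) mm. I'll grasp at a TCP height of 102 mm so the gripper body clears the 95 mm bottle top.

Request:
drive_tool:
  motion:
    - [[0.5, 0.3, 0], [0, 0, 0], 1]
    - [[0, 0, 4], [0, 0, 0], 1]
    - [[0, 0, 5], [0, 0, 0], 1]
    - [[0, 0, 3], [0, 0, 0], 1]
    - [[0, 0, 1.7], [0, 0, 0], 1]
    - [[0, 0, 0], [0, 0, 0], 1]
    - [[0, 0, 0], [0, 0, 0], -1]
    - [[0, 0, 0], [0, 0, 0], -1]
    - [[0, 0, 0], [0, 0, 0], -1]
    - [[0, 0, 0], [0, 0, 0], -1]
    - [[0, 0, 0], [0, 0, 0], -1]
    - [[0, 0, 0], [0, 0, 0], -1]
  force: 20

```text
time: 23.12
position: [0.6028, 0.2205, 0.1034]
tool_rot: [-3.141, -0.032, -0.0]
ft_force: [0.1, 1.2, 1.2]
grip_width: 0.496
grip_force: 20.0
```

Request:
drive_tool:
  motion:
    - [[0, 0, 0], [0, 0, 0], -1]
    - [[0, 0, 0], [0, 0, 0], -1]

```text
time: 23.38
position: [0.6028, 0.2205, 0.1034]
tool_rot: [-3.141, -0.032, -0.0]
ft_force: [-0.1, 0.9, 1.8]
grip_width: 0.497
grip_force: 20.0
```

```bash
python3 plan.py 504 395.5 190 1.3
```

```text
yaw 1.2 turn [-0.  -0.  -0.1] shift cm [ -9.48 -17.72  -8.66] t 23.375 p [603. 221. 103.] F [-0.1  0.9  1.8] grip 43 20.0
```

Request:
drive_tool:
  motion:
    - [[0, 0, -3], [0, 0, 0], -1]
    - [[0, 0, -5], [0, 0, 0], -1]
    - [[-2.37, -4.43, 0], [0, 0, 0], -1]
    - [[-2.37, -4.43, 0], [0, 0, 0], -1]
    - [[-2.37, -4.43, 0], [0, 0, 0], -1]
    - [[-2.37, -4.43, 0], [0, 0, 0], -1]
    - [[0, 0, 0], [0, 0, 0], -1]
    - [[0, 0, 0], [0, 0, 0], -1]

```text
time: 24.38
position: [0.5044, 0.3947, 0.1826]
tool_rot: [3.14, 0.032, -0.0]
ft_force: [-0.0, -0.4, -1.5]
grip_width: 0.499
grip_force: 20.0
```

```bash
python3 look.py pics/w10.png; python3 plan.py 504 395.5 108 1.3
```

```text
yaw 1.1 turn [ 0.1  0.  -0.2] shift cm [-0.12 -0.17  7.46] t 24.425 p [505. 394. 183.] F [ 0.3  0.4 -0.6] grip 43 20.0
```

View pics/w10.png

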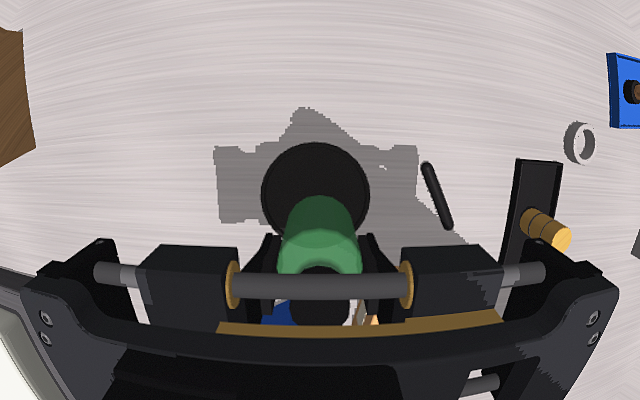

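The bottle is held upright over the pad, whose outline spans columns 261–370 with its far edge at row 142. The screw cap stands in its tray at (545,228).

```bash
python3 - <<'E'
from h import *
s=dict(np.load("last.npz"))
P=plane("wrist",[[261,193],[370,193],[315,142],[275,160],[356,160]],.01,s)*1000
A=np.c_[2*P[:,:2],np.ones(5)];x=np.linalg.lstsq(A,(P[:,:2]**2).sum(1),rcond=None)[0];print(x[:2],np.sqrt(x[2]+x[0]**2+x[1]**2))
E
```

```text
[505.80824943 397.48018762] 49.0518647124171
```

Request:
drive_tool:
  motion:
    - [[0, -0.3, 3], [0, 0, 0], -1]
    - [[0, 0, 3], [0, 0, 0], -1]
    - [[0, 0, 1], [0, 0, 0], -1]
    - [[0, 0, 0.4], [0, 0, 0], -1]
    - [[0, 0, 0], [0, 0, 0], -1]
    - [[0, 0, 0], [0, 0, 0], -1]

```text
time: 25.18
position: [0.5048, 0.3989, 0.1104]
tool_rot: [-3.14, -0.032, -0.003]
ft_force: [0.3, -1.1, -1.3]
grip_width: 0.503
grip_force: 20.0
```

```bash
python3 plan.py 504.5 397 107.5 1.3
```

```text
yaw 1.2 turn [-0.1 -0.1 -0.1] shift cm [-0.04  0.18  0.29] t 25.175 p [505. 399. 110.] F [ 0.3 -1.1 -1.3] grip 44 20.0
```

Request:
drive_tool:
  motion:
    - [[0, 0.1, 0.25], [0, 0, 0], -1]
    - [[0, 0, 0], [0, 0, 0], -1]
    - [[0, 0, 0], [0, 0, 0], 0.7]
    - [[0, 0, 0], [0, 0, 0], 0.7]
    - [[0, 0, 0], [0, 0, 0], 0.9]
    - [[0, 0, -3], [0, 0, 0], 1]
    - [[0, 0, -5], [0, 0, 0], 1]
    - [[0, 0, -5], [0, 0, 0], 1]
    - [[0, 0, -3], [0, 0, 0], 1]
    - [[0, 0, 0], [0, 0, 0], 1]

```text
time: 26.42
position: [0.505, 0.3985, 0.2698]
tool_rot: [-3.138, -0.032, -0.007]
ft_force: [-0.4, 0.2, -0.5]
grip_width: 0.998
grip_force: 0.0
```

```bash
python3 plan.py 389 320 200 -10
```

```text
yaw 1.2 turn [-0.2 -0.2 11.2] shift cm [-10.06   9.75   6.98] t 26.425 p [505. 399. 270.] F [-0.4  0.2 -0.5] grip 87 0.0
```

Request:
drive_tool:
  motion:
    - [[0, 0, 0], [0, 0, 5.6], 1]
    - [[0, 0, 0], [0, 0, 5.6], 1]
    - [[-3.35, 3.25, 0], [0, 0, 0], 1]
    - [[-3.35, 3.25, 0], [0, 0, 0], 1]
    - [[-3.35, 3.25, 0], [0, 0, 0], 1]
    - [[0, 0, 4], [0, 0, 0], 1]
    - [[0, 0, 3], [0, 0, 0], 1]
    - [[0, 0, 0], [0, 0, 0], 1]
    - [[0, 0, 0], [0, 0, 0], 1]
    - [[0, 0, 0], [0, 0, 0], 1]

```text
time: 27.68
position: [0.3889, 0.3195, 0.1978]
tool_rot: [-3.128, 0.275, -0.002]
ft_force: [0.0, 0.1, -0.1]
grip_width: 1.0
grip_force: 0.0
```

```bash
python3 look.py pics/w11.png; python3 plan.py 389 320 89 -10
```

```text
yaw -10.0 turn [-0.1 -0.1 -0. ] shift cm [ 0.   -0.05 10.88] t 27.725 p [389. 319. 198.] F [ 0.3  0.  -0.3] grip 87 0.0
```

View pics/w11.png

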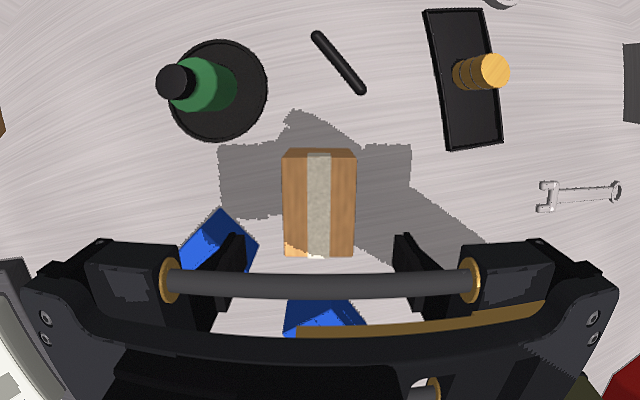

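The wrist view shows carton B's top at columns 283–356, aligned with the tool. The bottle stands on its pad at about (217,90) and the cap in its tray. A blue box corner at (258,243) is close to the left finger, so I'll check the clearance.

```bash
python3 - <<'E'
from h import *
s=dict(np.load("last.npz"));Rc=R.from_rotvec(s["tool_rot"])
for n,p,z in(("A tops",[[283,158],[356,158],[355,256],[285,256]],.06),("blue corner",[[258,243],[220,207],[204,226]],.06),("blue corner low",[[258,243]],0.0),):
    P=plane("wrist",p,z,s);print(n,(Rc.inv().apply(P-s["position"])*1000).round(0).tolist())
im=cv2.imread("pics/top0.png");H,S,V=cv2.split(cv2.cvtColor(im,cv2.COLOR_BGR2HSV))
c,_,_=blob((H>95)&(H<130)&(S>120),(163,236));P=plane("top",c,.06);Q=Rc.inv().apply(P-s["position"])*1000
print("blue in tool xy, |x|<18: max y",Q[np.abs(Q[:,0])<18][:,1].max(),"all max",Q[:,1].max())
E
```

```text
A tops [[43.0, -27.0, 138.0], [43.0, 28.0, 138.0], [-39.0, 30.0, 138.0], [-39.0, -28.0, 138.0]]
blue corner [[-28.0, -50.0, 138.0], [4.0, -80.0, 138.0], [-13.0, -97.0, 138.0]]
blue corner low [[-56.0, -64.0, 198.0]]Traceback (most recent call last):
  File "<stdin>", line 7, in <module>
    return umr_maximum(a, axis, None, out, keepdims, initial, where)
ValueError: zero-size array to reduction operation maximum which has no identity
```

Clear by about 8 mm. I'll narrow the opening slightly to add margin.

Request:
drive_tool:
  motion:
    - [[0.1, 0, 0], [0, 0, 0], 0.7]
    - [[0, 0, 0], [0, 0, 0], 0.7]
    - [[0, 0, 4], [0, 0, 0], 0.7]
    - [[0, 0, 4], [0, 0, 0], 0.7]
    - [[0, 0, 2], [0, 0, 0], 0.7]
    - [[0, 0, 0.9], [0, 0, 0], 0.7]
    - [[0, 0, 0], [0, 0, 0], 0.7]
    - [[0, 0, 0], [0, 0, 0], -1]
    - [[0, 0, 0], [0, 0, 0], -1]
    - [[0, 0, 0], [0, 0, 0], -1]
    - [[0, 0, 0], [0, 0, 0], -1]
    - [[0, 0, 0], [0, 0, 0], -1]
  force: 40

```text
time: 29.22
position: [0.3899, 0.3193, 0.0886]
tool_rot: [-3.129, 0.275, -0.002]
ft_force: [-1.3, 0.1, 5.2]
grip_width: 0.663
grip_force: 40.0
```

Request:
drive_tool:
  motion:
    - [[0, 0, 0], [0, 0, 0], -1]
    - [[0, 0, 0], [0, 0, 0], -1]
    - [[0, 0, -2], [0, 0, 0], -1]
    - [[0, 0, -4], [0, 0, 0], -1]
    - [[0, 0, -5], [0, 0, 0], -1]
    - [[0, 0, -3], [0, 0, 0], -1]
    - [[0, 0, 0], [0, 0, 0], -1]
    - [[0, 0, 0], [0, 0, 0], -1]

```text
time: 30.22
position: [0.3884, 0.3176, 0.2255]
tool_rot: [3.127, -0.275, -0.004]
ft_force: [-0.2, -0.0, -4.2]
grip_width: 0.663
grip_force: 40.0
```

```bash
python3 plan.py 466 -158 220 -9.5
```

```text
yaw -10.0 turn [ 0.2  0.1 -0.5] shift cm [15.5  45.63  0.55] t 30.225 p [388. 318. 226.] F [-0.2 -0.  -4.2] grip 58 40.0
```

The load is about 4.2 N, so this is the full carton. It goes to the stand, with an outward arc first to stay inside reach.

Request:
drive_tool:
  motion:
    - [[4, 1, 0], [0, 0, -0.5], -1]
    - [[4, 2, 0], [0, 0, 0], -1]
    - [[4, 3, 0], [0, 0, 0], -1]
    - [[3.5, 4, 0], [0, 0, 0], -1]
    - [[0, 4.5, 0], [0, 0, 0], -1]
    - [[0, 4.5, 0], [0, 0, 0], -1]
    - [[0, 4.5, 0], [0, 0, 0], -1]
    - [[0, 4.5, 0], [0, 0, 0], -1]
    - [[0, 4.5, 0], [0, 0, 0], -1]
    - [[0, 4.5, 0], [0, 0, 0], -1]
    - [[0, 4.5, 0], [0, 0, 0], -1]
    - [[0, 4, 0], [0, 0, 0], -1]

```text
time: 31.72
position: [0.4648, -0.1574, 0.2249]
tool_rot: [-3.13, 0.262, 0.007]
ft_force: [0.4, 0.1, -3.7]
grip_width: 0.667
grip_force: 40.0
```

Request:
drive_tool:
  motion:
    - [[0, 0, 0], [0, 0, 0], -1]
    - [[0, 0, 0], [0, 0, 0], -1]
    - [[0, 0, 0], [0, 0, 0], -1]

```text
time: 32.1
position: [0.4666, -0.1544, 0.2267]
tool_rot: [-3.13, 0.257, 0.003]
ft_force: [0.2, 0.7, -4.7]
grip_width: 0.662
grip_force: 40.0
```

```bash
python3 plan.py 466 -158 130 -9.5; python3 look.py pics/w12.png
```

```text
yaw -9.4 turn [-0.   0.1  0.1] shift cm [-0.    0.36  9.67] t 32.1 p [ 467. -154.  227.] F [ 0.2  0.7 -4.7] grip 58 40.0
```

View pics/w12.png

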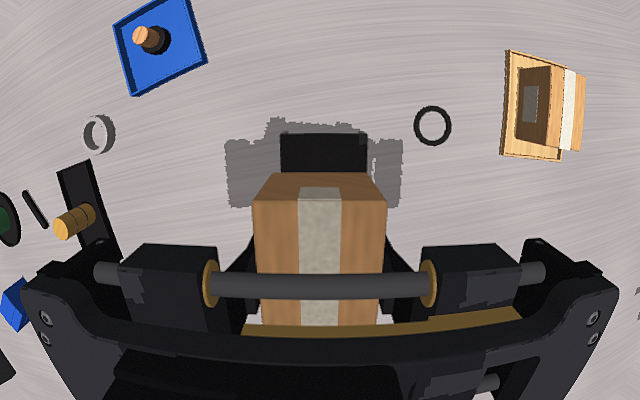

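The carton is held over the stand. The stand's far edge spans (281,133) to (367,133), so its middle is about 4 mm to the right of the tool, which matches y = -158. I'll lower it.

Request:
drive_tool:
  motion:
    - [[0, 0.4, 2], [0, 0, 0], -1]
    - [[0, 0, 4], [0, 0, 0], -1]
    - [[0, 0, 2.5], [0, 0, 0], -1]
    - [[0, 0, 0.8], [0, 0, 0], -1]
    - [[0, 0, 0], [0, 0, 0], -1]
    - [[0, 0, 0], [0, 0, 0], -1]
    - [[0, 0, 0], [0, 0, 0], -1]

```text
time: 33.02
position: [0.4668, -0.1601, 0.1359]
tool_rot: [3.13, -0.261, 0.003]
ft_force: [-0.0, -0.0, -3.0]
grip_width: 0.664
grip_force: 40.0
```

```bash
python3 plan.py 466 -158 129 -9.5
```

```text
yaw -9.5 turn [ 0.  -0.1 -0. ] shift cm [-0.11 -0.2   0.69] t 33.025 p [ 467. -160.  136.] F [-0. -0. -3.] grip 58 40.0
```

Request:
drive_tool:
  motion:
    - [[-0.1, -0.2, 0.4], [0, 0, 0], -1]
    - [[0, 0, 0.3], [0, 0, 0], -1]
    - [[0, 0, 0], [0, 0, 0], -1]
    - [[0, 0, 0], [0, 0, 0], -1]

```text
time: 33.52
position: [0.4655, -0.1575, 0.1286]
tool_rot: [-3.131, 0.261, 0.0]
ft_force: [-3.9, 1.6, 5.3]
grip_width: 0.663
grip_force: 40.0
```

```bash
python3 plan.py 466 -158 129 -9.5
```

```text
yaw -9.5 turn [-0.  0. -0.] shift cm [ 0.06  0.04 -0.04] t 33.525 p [ 465. -158.  129.] F [-3.9  1.6  5.3] grip 58 40.0
```

Contact made: the vertical force rose from -3 N to +5 N. I'll release, rise and retreat.

Request:
drive_tool:
  motion:
    - [[0, 0, 0], [0, 0, 0], 0.7]
    - [[0, 0, 0], [0, 0, 0], 0.8]
    - [[0, 0, 0], [0, 0, 0], 0.8]
    - [[0, 0, 0], [0, 0, 0], 0.8]
    - [[0, 0, -3], [0, 0, 0], 0.8]
    - [[0, 0, -5], [0, 0, 0], 0.8]
    - [[0, 0, -5], [0, 0, 0], 0.8]
    - [[0, 0, -3], [0, 0, 0], 1]
    - [[0, 5, 0], [0, 0, 0], 1]
    - [[0, 5, 0], [0, 0, 0], 1]
    - [[-2, 5, 0], [0, 0, 0], 1]
    - [[0, 0, 0], [0, 0, 0], 1]

```text
time: 35.02
position: [0.4177, -0.307, 0.2874]
tool_rot: [3.128, -0.275, -0.002]
ft_force: [0.4, 0.5, -0.3]
grip_width: 0.998
grip_force: 0.0
```

Request:
drive_tool:
  motion:
    - [[-1, 5.5, 0], [0, 0, 0], 1]
    - [[-3, 5.5, 0], [0, 0, 0], 1]
    - [[-3, 5, 0], [0, 0, 0], 1]
    - [[-3, 5, 0], [0, 0, 0], 1]
    - [[-3, 5, 0], [0, 0, 0], 1]
    - [[-3, 3, 0], [0, 0, 0], 1]
    - [[0, 0, 0], [0, 0, 0], 1]
    - [[0, 0, 0], [0, 0, 0], 1]
    - [[0, 0, 0], [0, 0, 0], 1]

```text
time: 36.15
position: [0.2172, -0.5607, 0.2878]
tool_rot: [-3.131, 0.256, -0.001]
ft_force: [0.1, -0.5, -0.4]
grip_width: 0.999
grip_force: 0.0
```

```bash
python3 - <<'E'
from h import *
print(ctrl.get_state()["position"])
im=ctrl.get_image("top")[:,:,::-1].copy();cv2.imwrite("pics/top2.png",im)
H,S,V=cv2.split(cv2.cvtColor(im,cv2.COLOR_BGR2HSV))
o=(H>5)&(H<28)&(S>60)&(V>100)
for k,m,s,z in(("cap",o,(268,188),.063),("cork",o,(326,131),.045),("full",((H<30)&(S>40)&(V>90))|(V>140),(377,193),.10)):
    c,ct,a=blob(m,s);P=plane("top",c,z);print(k,ct.round(),a,rect(P),np.round(P.mean(0)*1000))
cv2.imwrite("pics/top2c.png",cv2.resize(im[100:300,140:500],None,fx=2.2,fy=2.2,interpolation=3))
E
```

```text
[ 0.21724757 -0.56068404  0.28777591]
cap [265. 187.] 87 (array([479., 159.]), array([28., 25.]), -89.3) [480. 159.  63.]
cork [325. 128.] 32 (array([656.,  -7.]), array([17., 15.]), -89.2) [655.  -7.  45.]
full [380. 193.] 641 (array([ 464., -157.]), array([83., 58.]), -9.4) [ 464. -157.  100.]
```

View pics/top2c.png

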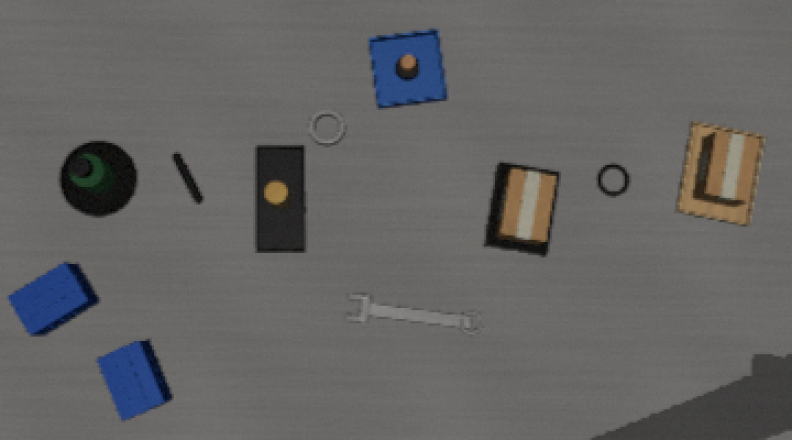

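All five things stand in their places: the cap, cork and full carton measure within 3 mm of centre, and the bottle and empty carton look centred.

```bash
python3 -c "
from bench import ctrl
print(ctrl.close_job())"
```

```text
the job is handed in; nothing more can be done
None
```

I've handed the job in with all five things standing upright in their places after about 36 s: the full carton (about 4.4 N when lifted) on the stand, the empty one (about 1 N) in the wide tray, the bottle on the pad, the stopper in the tub and the screw cap in the narrow tray; the hand-in call returned no verdict.

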